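# Prop leg and flame screen

### The arm

A 6-joint arm with a two-finger parallel gripper is mounted at the origin on the work surface. World frame = base frame: x ahead of the robot, y to its left, z up, the work surface at z = 0. Lengths are in mm, angles in degrees, forces in N, time in s.
With the tool pointing down it reaches from about 350 to 775 mm from the base axis. Payload 5.5 kg.
Tool frame: the origin (TCP) lies midway between the tips of the shut fingers; the grasp point (between the pads) lies 19 mm behind it; z points along the fingers, y is the line along which they close (so a half turn about z gives the same grasp; the last joint's range is limited). The gripper opens to 85 mm and grips with 20 to 120 N. Pads are 22 mm wide; open, the fingers measure 114 mm over their backs; the gripper's body (76 mm by 85 mm) begins 54 mm behind the grasp point. The pads swing forward as they close: fully open they stand 13 mm farther back than shut.
Start: joints at [67.632, 17.945, 2.641, 74.691, 0, 82.002], TCP at [142.727, 557.049, 203.423] pointing down, gripper open.
Joint ranges: [-158.12, 158.12], [-49.38, 96.58], [-58.88, 72.47], [-126.05, 133.96], [-84.25, 85.87], [-180, 180]. Speed limits (degrees/s): [147.25, 147.25, 180, 180, 180, 180].

### API

Orientations are given as a 3x3 rotation matrix whose columns are the frame's x, y, z axes.
In Python, from workcell import * gives the robot as it stands. The module is installed in compiled form; this text tells all that it offers.
- The arm moves only by the tool send_rows, never from a script. Its argument "plan" is a list of rows, each a list of 6 numbers: the shift along the tool's x, y, z in units of 30 mm (1.0 is 30 mm), then the turn, a rotation vector about the tool's x, y, z in rad. In form: [[tx, ty, tz, wx, wy, wz], ...]. A call has 1 to 20 rows; each row is the pose to reach, as a shift and turn from the pose commanded when the call began, along the tool's axes at that moment; what a row does not reach only later rows make up. A row lasts 1/10 s, in which the tool goes at most 50 mm and 8.59 degrees, less where a joint would pass 70% of its speed; a pose out of reach is approached as far as the arm can. A call with a gripper value outside its range is refused whole. "grip" is the finger opening in mm, from 0 to 85.4, set as the call begins (left out, the last holds). The fingers move at their own pace and stop on an object; the grip force is fixed at half the most. Time passes only in rows, so rows that repeat a pose let the fingers close. It gives the time, the measured TCP pose, the force, the opening and the grip force at its end, in the units of the state.
- sense(): the state, without advancing time (a new reading comes with each control period).
- capture(name): name is "scene" or "top"; returns (picture, depth): 420x560x3 uint8, red, green, blue; 420x560 float32, mm along the optical axis (not along the pixel's ray), 0 where there is no reading.
- calibration(name): a dict with "K" (3x3 intrinsics, pixels), "cam_to_world" (4x4, takes a point from camera to world coordinates). Camera axes: x right, y up, looking along -z (the intrinsics and any distortion apply to the point x, -y, -z); pixel columns grow to the right and rows downward; lengths in mm; the calibration is good to about 2 mm. A picture is of the moment at which its call begins. calibration takes no time and is no camera call.
- close_job(): hands the job in; it is judged then, once.
The state is a dict: "clock": time; "q": joint angles; "qvel": joint speeds; "joint_torque": joint torques, N m; "tool_pos": TCP position; "tool_rot": TCP orientation; "wrist_force": force on the tool from outside, world axes, zero at the start; "moment": the same for the moment, N m; "width": opening from 0.0 (shut) to 1.0 (fully open); "grasp_force": force on a finger pad.
Only numpy, scipy, OpenCV 4.12 (cv2) and the standard library are available. Lean on these libraries where they do the work, as an engineer would, in place of code of your own. Each camera call takes 0.05 s, during which the arm holds its last target. There are 200 camera calls.

### The job

Gripping the scraper block, sweep the three glass chips off the landing plate of the flame screen onto the table, and set the block down on the table again. Then flip the prop leg over its top so that it drops fully down over the cleared plate, and finally bring the sprung, leaning screen upright and hold it there without ever letting it go far over the other way. Finish while still holding the screen upright, do not touch the chips with the fingers, and leave the other things on the table where they are.

Things in the scene. Friction and masses are not known exactly. Their poses are not given: they have to be found in the camera images.
- plate (a point): centre of the top face of the bright steel landing plate, 100 (its x) x 110 (its y) mm, 6 mm thick, fixed flat on the table at the screen's left (+y) side. Its axes are those of the fixed stand: y along the screen's hinge, from screen to plate; x away from the robot at yaw 0; z up
- screen (a joint): lean of the flame screen about its bottom hinge, rad: 0 upright, 0.35 (start, on its stop) leaning towards the robot (-x of the stand), negative away from it, down to -0.35. A spring and its weight pull it towards the robot all the way, about 3 N at the top bar; nothing latches it upright
- screen_top (a point): centre of the screen's top bar (dark steel, 170 mm along y, 20 mm high, 10 mm thick), which stands alone above the 3 mm sheet and can be pinched from above across its thickness; the bar's upper edge is 10 mm above this point. Axes turn with the screen: z points up along the screen, y along the bar, x through its thickness, away from the robot side. The whole frame is 170 mm wide
- screen_hinge (a point): middle of the hinge line, 160 mm below screen_top along the screen, 35 mm above the table; from the plate centre it lies 30 mm in plate x, -160 mm in plate y. The fixed base under it is 100 (plate x) x 190 (plate y) x 8 mm, with two hinge cheeks 48 mm high and two thin stop posts 63 mm high on the robot side
- leg (a joint): turn of the prop leg about its hub, rad: 0 stowed, pointing up and 25 degrees inward (over the screen, to -y); 0.44 straight up (dead centre, beyond which it falls by its own weight to the +y side); 2.97 fully down at its stop, foot just above the plate. Swings in the plane of the screen, almost freely
- leg_hub (a point): pivot of the leg, at the left (+y) upright of the screen, 16 mm on the robot side of the screen's mid plane, 105 mm up the screen from the hinge line
- leg_upper (a point): point on the axis of the leg (round steel bar, 10 mm thick), 110 mm from the hub; the bar goes on straight 10 mm, then bends 45 degrees to the robot side for another 28 mm. Stowed, this point stands about 35 mm clear above the screen's top bar. Its z axis turns with the leg and is not along it
- scraper_mid (a point): centre of the scraper block, 32 mm above its underside: dark foot 100 (its y) x 22 (its x) x 26 mm high, with a wooden grip 62 (y) x 20 (x) x 38 mm high on top; 64 mm high in all, stands loose on the table, about 0.2 kg
- chip0_mid (a point): centre of a green glass chip, 18 x 14 x 12 mm high, about 12 g, lying loose on the landing plate at the start
- chip1_mid (a point): centre of a green glass chip, 18 x 14 x 12 mm high, about 12 g, lying loose on the landing plate at the start
- chip2_mid (a point): centre of a green glass chip, 18 x 14 x 12 mm high, about 12 g, lying loose on the landing plate at the start
- firing_tile: bystander to leave alone: plaster-coloured firing tile on two feet, 85x85x26 mm; origin at its underside
- flux_bottle: bystander to leave alone: white bottle, 44 across, 110 tall mm; origin at its underside
- trivet: bystander to leave alone: dark block 60x60x12 with two crossed steel blades, 38 tall mm; origin at its underside
- bowl: bystander to leave alone: steel bowl, 110 across, 40 high mm; origin at its underside
- pick: bystander to leave alone: steel pick with a wooden handle, 190 long, lying
- spool: bystander to leave alone: brass spool, 56 across, 45 high mm; origin at its underside
Mind the look-alikes: they are no part of the job. Leave any pink, purple or red look-alike of the part that bears scraper_mid alone.

How it is judged:
By the outcome, as a careful person would: the job done as asked, in the order asked, and still so for the second after the job is handed in, while the arm keeps its last pose, push and grip.
It also fails if it takes over 72 s, if anything falls off the work surface, if the arm or the gripper's body presses on something with over 40 N, if the wrist force passes 120 N, or if a joint passes its speed limit or range.

## Working session

There is one attempt and no reset: what is moved stays moved. The work goes in short steps, Python scripts to look and compute and a tool call to move; the robot and the scene stay as the last step left them, time stands still between calls to the robot, and variables do not carry over. Pictures are saved under pics/ and viewed, at most 12 in all, crops included, and the job is handed in when it is done.

Besides the shell and the picture viewer there is one more tool, called in YAML: its name, and indented under it one key for each argument. send_rows: Moves the arm, as the interface text tells. Its arguments: {"type":"object","properties":{"plan":{"type":"array","items":{"type":"array","items":{"type":"number"}}},"grip":{"type":"number"}},"required":["plan"]}

```bash
mkdir -p pics
cat > h.py <<'E'
from workcell import *
import numpy as np, cv2
def cap(n):
    p,d=capture(n); return p,d,calibration(n)
def pts(d,c):
    K=c["K"];T=np.array(c["cam_to_world"])
    v,u=np.mgrid[:d.shape[0],:d.shape[1]]
    x=(u-K[0][2])/K[0][0]*d; y=(v-K[1][2])/K[1][1]*d
    P=np.stack([x,-y,-d,np.ones_like(d)],-1)@T.T
    P=P[...,:3]; P[d<=0]=np.nan
    return P
def save(n,p): cv2.imwrite("pics/"+n,cv2.cvtColor(p,cv2.COLOR_RGB2BGR))
E
python3 - <<'E'
from h import *
for n in("scene","top"):
    p,d,c=cap(n); save(n+"0.png",p); np.savez(n+"0.npz",p=p,d=d,P=pts(d,c))
    print(n,c.keys(),np.round(c["K"],1).tolist(),np.round(c["cam_to_world"],3).tolist(),(d>0).mean())
s=sense();print(s)
E
```

```text
scene dict_keys(['K', 'cam_to_world']) [[466.2, 0.0, 273.2], [0.0, 466.2, 202.5], [0.0, 0.0, 1.0]] [[-0.26, -0.522, 0.812, 1507.574], [0.965, -0.151, 0.212, 257.268], [0.011, 0.84, 0.543, 817.349], [0.0, 0.0, 0.0, 1.0]] 0.9959821428571428
top dict_keys(['K', 'cam_to_world']) [[422.9, 0.0, 286.1], [0.0, 422.9, 206.3], [0.0, 0.0, 1.0]] [[0.02, 0.991, -0.134, 363.662], [-1.0, 0.021, 0.007, -4.207], [0.01, 0.134, 0.991, 1204.18], [0.0, 0.0, 0.0, 1.0]] 0.9960459183673469
{'clock': 0.1, 'q': array([ 6.76310676e+01,  1.79867799e+01,  2.58574910e+00,  7.46915536e+01,
       -2.40391120e-03,  8.20008783e+01]), 'qvel': array([-0.11274374, -0.07828632,  0.20716015, -0.0864635 , -0.02051132,
       -0.02323753]), 'joint_torque': array([ 1.95388799e-03, -4.81723630e+01,  2.99245530e+01,  1.26963228e-02,
       -1.81685596e-04,  8.35769214e-06]), 'tool_pos': array([142.54412157, 556.54630259, 202.61147781]), 'tool_rot': array([[-9.68714018e-01,  2.48179008e-01, -5.76162908e-04],
       [ 2.48179609e-01,  9.68712858e-01, -1.51027611e-03],
       [ 1.83317591e-04, -1.60601752e-03, -9.99998694e-01]]), 'wrist_force': array([-0.33041748, -1.03496424,  0.23308386]), 'moment': array([ 0.00192746, -0.05350957,  0.01094921]), 'grasp_force': 0.0, 'width': 0.9968709958976703}
```

View pics/scene0.png

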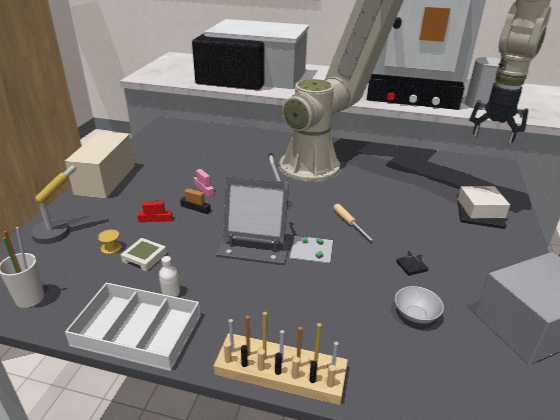

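View pics/top0.png

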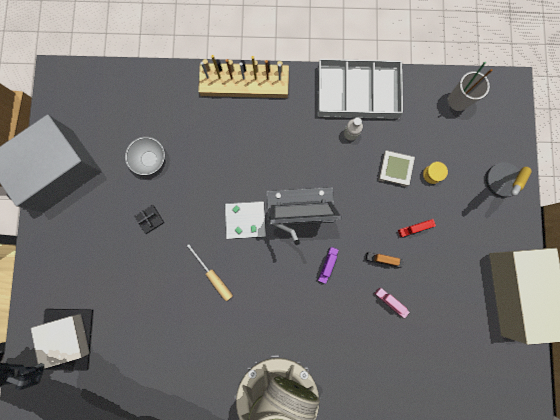

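Candidates for the scraper (top view): brown grip on dark foot (385,260), red (417,228), pink (392,303), purple (328,266). By the description it is the brown one. In the top view the plate is at (245,220), chips at (236,209), (239,230) and (253,229), the screen's bar at (305,212) and the leg at (288,233). Next I'll crop and measure.

Run:
```python
from h import *
a=np.load("top0.npz");b=np.load("scene0.npz")
c1=cv2.resize(a["p"][180:280,215:415],(800,400),interpolation=cv2.INTER_CUBIC)
save("crop.png",c1)
c2=cv2.resize(b["p"][140:270,140:350],(800,495),interpolation=cv2.INTER_CUBIC)
save("crop2.png",c2)
for nm,z in(("top",a),("scene",b)):
    hsv=cv2.cvtColor(z["p"],cv2.COLOR_RGB2HSV);P=z["P"]
    H,S,V=[hsv[...,i].astype(int) for i in range(3)]
    g=((H>55)&(H<85)&(S>120)&(V>60)).astype(np.uint8)
    n,l,st,ce=cv2.connectedComponentsWithStats(g)
    for i in range(1,n):
        if st[i,4]>8:
            q=P[l==i]; t=q[q[:,2]>np.nanmax(q[:,2])-4]; print(nm,"green",ce[i].round(),st[i,4],np.nanmedian(q,0).round(1),np.nanmax(q[:,2]).round(1))
    x,y,zz=P[...,0],P[...,1],P[...,2]
    br=((H>5)&(H<20)&(S>100)&(V>50)&(zz>45)&(zz<75)).astype(np.uint8)
    n,l,st,ce=cv2.connectedComponentsWithStats(br)
    for i in range(1,n):
        if st[i,4]>15:
            q=P[l==i]; r=cv2.minAreaRect(q[:,:2].astype(np.float32)); print(nm,"brown",ce[i].round(),st[i,4],np.nanmedian(q,0).round(1),r)
    R=(slice(195,245),slice(222,270)) if nm=="top" else (slice(230,268),slice(286,340))
    m=(V[R]>130)&(S[R]<60); q=P[R][m]; q=q[(q[:,2]>-5)&(q[:,2]<20)]
    print(nm,"plate",len(q),np.median(q,0).round(1),cv2.minAreaRect(q[:,:2].astype(np.float32)))
# dark bar
P=a["P"]; 
for R in [(slice(185,250),slice(262,345))]:
    q=P[R].reshape(-1,3)
    for lo,hi in((150,180),(180,200),(200,230),(230,300)):
        t=q[(q[:,2]>lo)&(q[:,2]<hi)]
        if len(t): print(lo,len(t),t.mean(0).round(1),t.min(0).round(1),t.max(0).round(1),[np.round(v,1) for v in cv2.minAreaRect(t[:,:2].astype(np.float32))])
```

```text
top brown [388. 259.] 180 [ 381.1 -288.5   63.3] ((380.4992370605469, -289.192138671875), (59.99345397949219, 20.1471004486084), 79.46015167236328)
top plate 1300 [487.1 103.1   5.3] ((493.95172119140625, 98.72379302978516), (116.103271484375, 125.59858703613281), 5.771313667297363)
scene green [319. 256.] 10 [525.9 131.   12.3] 18.3
scene brown [ 33. 114.] 518 [    7.1 -1174.9    59.5] ((-23.601638793945312, -1174.5404052734375), (20.94923210144043, 437.2328186035156), 89.98432159423828)
scene brown [194. 194.] 149 [ 391.1 -287.5   59.2] ((387.0166320800781, -288.0690612792969), (63.813331604003906, 23.917226791381836), 74.4626693725586)
scene brown [248. 347.] 38 [904.8  52.   64. ] ((914.1903076171875, 53.923038482666016), (28.674528121948242, 5.966565132141113), 21.34415054321289)
scene brown [227. 352.] 47 [931.9  16.4  58.8] ((931.9320068359375, 17.984416961669922), (7.52739143371582, 12.20875358581543), 29.478836059570312)
scene brown [299. 354.] 22 [903.9 156.   67.3] ((903.7869873046875, 155.7020721435547), (4.191893577575684, 6.866886615753174), 25.14849090576172)
scene bro
[... 403 characters left out ...]
276245117), 1.1744616031646729)
scene plate 780 [497.1 104.    4.8] ((489.2049560546875, 102.33737182617188), (105.72148132324219, 112.41983032226562), 4.717427730560303)
150 145 [480.8 -47.6 162.6] [ 451.6 -142.4  150. ] [497.2  25.2 180. ] [array([473.7, -59.7]), array([ 33.4, 167.6]), np.float64(4.8)]
180 408 [471.4 -56.6 192.1] [ 445.3 -142.1  180.3] [486.1  24.2 199.1] [array([466.9, -59.7]), array([ 30.6, 167.3]), np.float64(6.5)]
200 30 [444.6 -16.9 215.3] [436.3 -47.8 200.5] [472.4  -7.7 229.1] [array([458.9, -27.1]), array([17.7, 46.2]), np.float64(54.1)]
230 69 [423.6 -32.8 239.6] [408.2 -42.3 230.2] [440.9 -21.6 250.4] [array([424.4, -32.9]), array([35.2, 10.8]), np.float64(21.2)]
```

View pics/crop.png

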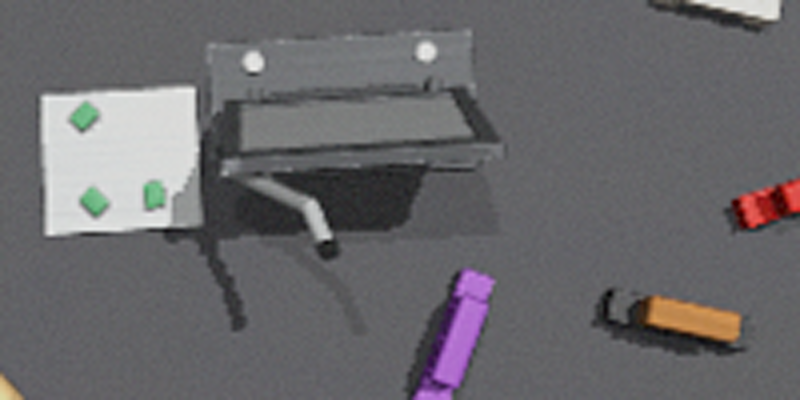

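View pics/crop2.png

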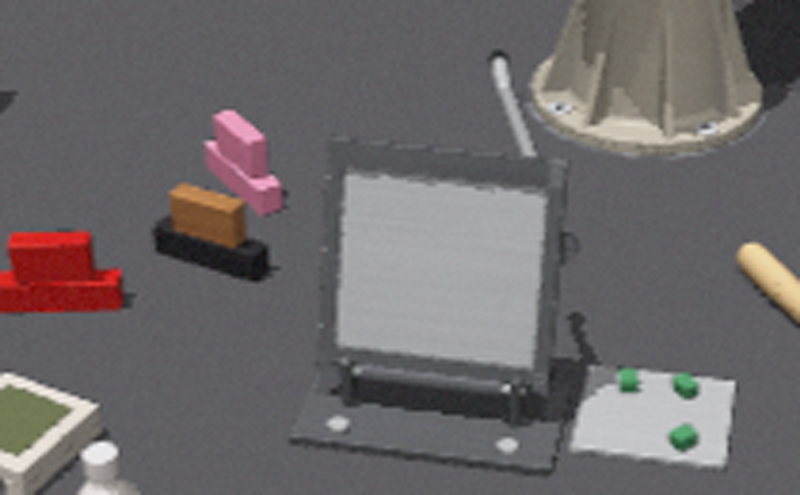

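The crops confirm it: brown grip on a dark foot is the scraper, at crop (690,318). The chips are at crop (84,116), (95,202) and (153,195), and the leg leans over the bar towards the robot. The screen edge is close to the plate, so I will sweep along plate x towards the robot. First I'll refine the positions.

```bash
cat >> h.py <<'E'
def ray(uv,c,z):
    K=np.array(c["K"]);T=np.array(c["cam_to_world"]); uv=np.atleast_2d(uv).astype(float)
    d=np.c_[(uv[:,0]-K[0,2])/K[0,0],-(uv[:,1]-K[1,2])/K[1,1],-np.ones(len(uv))]@T[:3,:3].T
    o=T[:3,3]; return o+d*((z-o[2])/d[:,2:3])
E
python3 - <<'E'
from h import *
for nm,R in(("top",(195,250,218,272)),("scene",(228,270,284,342))):
    z=np.load(nm+"0.npz");c=calibration(nm);p=z["p"]
    hsv=cv2.cvtColor(p,cv2.COLOR_RGB2HSV).astype(int);H,S,V=hsv[...,0],hsv[...,1],hsv[...,2]
    Pz=z["P"][...,2]
    g=((H>50)&(H<90)&(S>80))
    m=(((V>125)&(S<60))|g)&(Pz<30); m2=np.zeros(m.shape,np.uint8); r0,r1,c0,c1=R; m2[r0:r1,c0:c1]=m[r0:r1,c0:c1]
    n,l,st,ce=cv2.connectedComponentsWithStats(m2); i=1+st[1:,4].argmax()
    cn=max(cv2.findContours((l==i).astype(np.uint8),0,1)[0],key=cv2.contourArea)[:,0]
    W=ray(cn,c,6)[:,:2].astype(np.float32)
    print(nm,"plate",cv2.minAreaRect(W), "contour",np.round(cv2.approxPolyDP(W.reshape(-1,1,2),8,True)[:,0]).tolist())
    g2=np.zeros(g.shape,np.uint8);g2[r0:r1,c0:c1]=g[r0:r1,c0:c1]
    n,l,st,ce=cv2.connectedComponentsWithStats(g2)
    for k in range(1,n):
        if st[k,4]>10: print("chip",ce[k].round(1),st[k,4],ray(ce[k],c,16).round(0))
    # grip top face corner: contour of brown top
    b=((H>5)&(H<20)&(S>100)&(V>50)); R2=(245,275,360,410) if nm=="top" else (180,215,175,215)
    b2=np.zeros(b.shape,np.uint8);b2[R2[0]:R2[1],R2[2]:R2[3]]=b[R2[0]:R2[1],R2[2]:R2[3]]
    cn=max(cv2.findContours(b2,0,1)[0],key=cv2.contourArea)[:,0]
    W=ray(cn,c,64)[:,:2].astype(np.float32);print("grip",cv2.minAreaRect(W))
z=np.load("top0.npz")
q=z["P"][185:250,262:345].reshape(-1,3)
t=q[(q[:,2]>150)&(q[:,2]<205)]
a=np.deg2rad(5.4);X=np.array([np.cos(a),np.sin(a)]);Y=np.array([-X[1],X[0]])
u=t[:,:2]@X;v=t[:,:2]@Y
for lo in range(-150,60,20):
    s=(v>lo)&(v<lo+20)
    if s.any(): print(lo,s.sum(),"front x",u[s].min().round(1),"zmax",t[s,2].max().round(1))
s=np.load("scene0.npz")["P"][130:200,215:290].reshape(-1,3); s=s[(s[:,2]>150)&(s[:,2]<260)]
u=s[:,:2]@X;v=s[:,:2]@Y
for zz in range(150,260,10):
    k=(s[:,2]>=zz)&(s[:,2]<zz+10)
    if k.any(): print("scene z",zz,k.sum(),"u",np.percentile(u[k],[5,50,95]).round(1),"v",v[k].min().round(1),v[k].max().round(1))
E
```

```text
top plate ((486.3450012207031, 103.84005737304688), (101.69684600830078, 112.17632293701172), 4.762546539306641) contour [[540.0, 53.0], [532.0, 159.0], [432.0, 155.0], [443.0, 48.0]]
chip [235.6 208.8] 24 [[515. 130.  16.]]
chip [238.  230.2] 21 [[454. 121.  16.]]
chip [253.  228.2] 25 [[461.  79.  16.]]
grip ((381.0215148925781, -285.5001220703125), (68.06584930419922, 20.36025619506836), 78.65131378173828)
scene plate ((491.967041015625, 103.05795288085938), (105.32715606689453, 111.44557189941406), 4.689509868621826) contour [[462.0, 53.0], [549.0, 56.0], [536.0, 160.0], [438.0, 153.0], [447.0, 70.0], [468.0, 66.0]]
chip [304.5 239.5] 24 [[470.  79.  16.]]
chip [319.5 240.9] 29 [[465. 121.  16.]]
chip [318.8 254.5] 32 [[525. 130.  16.]]
grip ((411.35797119140625, -277.41461181640625), (99.26171875, 55.0330696105957), 25.5521183013916)
-150 61 front x 457.7 zmax 199.1
-130 59 front x 458.1 zmax 198.6
-110 59 front x 458.1 zmax 200.5
-90 60 front x 458.5 zmax 198.2
-70 62 front x 439.7 zmax 204.1
-50 95 front x 442.5 zmax 200.6
-30 44 front x 457.5 zmax 199.1
scene z 150 246 u [476.3 481.5 486.1] v -185.9 -17.6
scene z 160 231 u [472.9 477.5 482.8] v -186.4 -17.0
scene z 170 211 u [471.1 475.6 479.9] v -187.2 -17.4
scene z 180 257 u [468.1 473.3 478.3] v -188.0 -17.4
scene z 190 179 u [453.6 469.9 475.3] v -185.2 -18.0
scene z 200 16 u [444.8 448.2 453. ] v -60.7 -48.7
scene z 210 18 u [439.2 445.9 450.1] v -67.6 -52.6
scene z 220 16 u [437.8 441.4 447.6] v -70.2 -59.4
scene z 230 28 u [416.3 430.3 440.6] v -80.3 -62.0
scene z 240 13 u [409.1 415.3 418.8] v -79.8 -69.4
```

```bash
cat > mv.py <<'E'
import numpy as np, json, os
from scipy.spatial.transform import Rotation as Ro
def load():
    j=json.load(open("cmd.json")); return np.array(j["p"]),Ro.from_matrix(j["R"])
def put(p,R): json.dump({"p":list(map(float,p)),"R":R.as_matrix().tolist()},open("cmd.json","w"))
def done(row):            # the last row sent and reached
    p,R=load(); put(p+R.apply(np.array(row[:3])*30),R*Ro.from_rotvec(row[3:]))
def tool(ang,tilt=0):     # tool y at ang deg in plan, pointing down; tilt: z leans to +y_tool by tilt rad
    a=np.deg2rad(ang); y=np.array([np.cos(a),np.sin(a),0]); z=np.array([0,0,-1.])
    z2=np.cos(tilt)*z+np.sin(tilt)*y; y2=np.cos(tilt)*y-np.sin(tilt)*z
    return Ro.from_matrix(np.c_[np.cross(y2,z2),y2,z2])
def rel(*T):
    p,R=load()
    for q,Q in T: print(np.r_[R.inv().apply(np.array(q)-p)/30,(R.inv()*Q).as_rotvec()].round(3).tolist())
def uv(u,v,z):            # stand axes, yaw 5, plate centre origin
    a=np.deg2rad(5); return np.array([487.5+u*np.cos(a)-v*np.sin(a),103.5+u*np.sin(a)+v*np.cos(a),z])
if not os.path.exists("cmd.json"):
    put([142.727,557.049,203.423],tool(75.634))
E
python3 - <<'E'
from mv import *
rel(([300,430,300],tool(60)),([450,250,320],tool(35)),([480,0,320],tool(15)),([450,-200,250],tool(-5)),([380.5,-288.8,130],tool(-11)),([380.5,-288.8,85],tool(-11)))
E
```

```text
[-6.129, -2.802, -3.219, 0.0, 0.0, 0.273]
[-12.462, -7.374, -3.886, 0.0, 0.0, 0.709]
[-15.498, -15.198, -3.886, 0.0, 0.0, 1.058]
[-16.183, -21.905, -1.553, 0.0, 0.0, 1.407]
[-14.674, -25.347, 2.447, 0.0, 0.0, 1.512]
[-14.674, -25.347, 3.947, 0.0, 0.0, 1.512]
```

send_rows:
  plan:
    - [-6.1,-2.8,-3.2,0,0,0.27]
    - [-6.1,-2.8,-3.2,0,0,0.27]
    - [-6.1,-2.8,-3.2,0,0,0.27]
    - [-6.1,-2.8,-3.2,0,0,0.27]
    - [-6.1,-2.8,-3.2,0,0,0.27]
    - [-12.5,-7.4,-3.9,0,0,0.71]
    - [-12.5,-7.4,-3.9,0,0,0.71]
    - [-12.5,-7.4,-3.9,0,0,0.71]
    - [-12.5,-7.4,-3.9,0,0,0.71]
    - [-12.5,-7.4,-3.9,0,0,0.71]
    - [-15.5,-15.2,-3.9,0,0,1.06]
    - [-15.5,-15.2,-3.9,0,0,1.06]
    - [-15.5,-15.2,-3.9,0,0,1.06]
    - [-15.5,-15.2,-3.9,0,0,1.06]
    - [-15.5,-15.2,-3.9,0,0,1.06]
    - [-15.5,-15.2,-3.9,0,0,1.06]
    - [-16.2,-21.9,-2.5,0,0,1.4]
    - [-16.2,-21.9,-2.5,0,0,1.4]
    - [-16.2,-21.9,-2.5,0,0,1.4]
    - [-16.2,-21.9,-2.5,0,0,1.4]
  grip: 85

```text
clock: 2.1
tool_pos: [451.0, -194.5, 279.1]
tool_rot: [[0.08, 0.997, 0.0], [0.997, -0.08, 0.001], [0.001, 0.0, -1.0]]
wrist_force: [0.1, 0.4, 0.4]
width: 0.997
grasp_force: 0.0
```

Run:
```python
from mv import *
done([-16.2,-21.9,-2.5,0,0,1.4])
p,R=load();print(p.round(1),R.as_matrix().round(3).tolist())
rel(([380.5,-288.8,120],tool(-11)),([380.5,-288.8,33],tool(-11)))
```

```text
[ 450.5 -200.   278.4] [[0.08, 0.997, 0.0], [0.997, -0.08, 0.0], [0.0, 0.0, -1.0]]
[-3.137, -2.09, 5.281, 0.0, 0.0, 0.112]
[-3.137, -2.09, 8.181, 0.0, 0.0, 0.112]
```

send_rows:
  plan:
    - [-0.8,-0.5,1.3,0,0,0.03]
    - [-1.6,-1.0,2.6,0,0,0.06]
    - [-2.4,-1.6,4.0,0,0,0.09]
    - [-3.14,-2.09,5.3,0,0,0.112]
    - [-3.14,-2.09,5.3,0,0,0.112]
    - [-3.14,-2.09,5.3,0,0,0.112]
    - [-3.14,-2.09,5.3,0,0,0.112]
  grip: 55

```text
clock: 2.8
tool_pos: [382.7, -282.7, 122.0]
tool_rot: [[0.19, 0.982, 0.002], [0.982, -0.19, -0.001], [-0.001, 0.002, -1.0]]
wrist_force: [-0.1, -0.0, -0.4]
width: 0.644
grasp_force: 0.0
```

Run:
```python
from mv import *
from h import *
done([-3.14,-2.09,5.3,0,0,.112])
s=sense();p,R=load();print(p.round(1),s["tool_pos"].round(1),s["tool_rot"].round(3).tolist(),R.as_matrix().round(3).tolist(),s["width"])
p,d,c=cap("top");sc,d2,c2=cap("scene")
a=cv2.resize(p[220:320,330:450],(480,400),interpolation=2);b=cv2.resize(sc[130:230,150:230],(320,400),interpolation=2)
save("g1.png",np.hstack([a,b]))
```

```text
[ 380.5 -288.9  119.4] [ 382.7 -282.7  122. ] [[0.19, 0.982, 0.002], [0.982, -0.19, -0.001], [-0.001, 0.002, -1.0]] [[0.191, 0.982, 0.0], [0.982, -0.191, 0.0], [0.0, 0.0, -1.0]] 0.6444431240227758
```

View pics/g1.png

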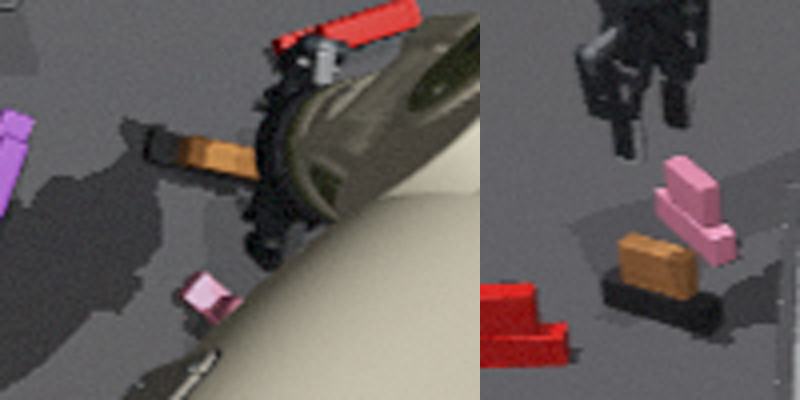

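The picture shows the gripper above the brown grip, with red and pink clear of the fingers. The commands fell about 6 mm short, so I'll work from measured poses from here on.

```bash
cat >> mv.py <<'E'
def sync():
    from workcell import sense
    s=sense(); put(s["tool_pos"],Ro.from_matrix(s["tool_rot"])); print("t",round(s["clock"],2),s["tool_pos"].round(1),"F",s["wrist_force"].round(1),"w",round(s["width"]*85.4,1),round(s["grasp_force"],1))
E
python3 - <<'E'
from mv import *
sync()
rel(([380.5,-288.8,80],tool(-11)),([380.5,-288.8,34],tool(-11)))
E
```

```text
t 2.9 [ 383.1 -282.9  122.4] F [ 1.1  0.2 -0.1] w 55.0 0.0
[-0.206, -0.051, 1.413, 0.003, 0.002, 0.002]
[-0.204, -0.056, 2.946, 0.003, 0.002, 0.002]
```

send_rows:
  plan:
    - [-0.2,-0.05,0.7,0,0,0]
    - [-0.2,-0.05,1.4,0,0,0]
    - [-0.2,-0.06,2.0,0,0,0]
    - [-0.2,-0.06,2.5,0,0,0]
    - [-0.2,-0.06,2.95,0,0,0]
    - [-0.2,-0.06,2.95,0,0,0]
    - [-0.2,-0.06,2.95,0,0,0]

```text
clock: 3.6
tool_pos: [379.4, -288.3, 33.2]
tool_rot: [[0.19, 0.982, 0.001], [0.982, -0.19, -0.001], [-0.001, 0.001, -1.0]]
wrist_force: [0.3, -0.0, 0.8]
width: 0.643
grasp_force: 0.0
```

send_rows:
  plan:
    - [0,0,0,0,0,0]
    - [0,0,0,0,0,0]
    - [0,0,0,0,0,0]
    - [0,0,0,0,0,0]
    - [0,0,0,0,0,0]
    - [0,0,0,0,0,0]
    - [0,0,0,0,0,0]
  grip: 10

```text
clock: 4.3
tool_pos: [379.4, -288.9, 33.4]
tool_rot: [[0.191, 0.982, 0.002], [0.982, -0.191, -0.001], [-0.001, 0.002, -1.0]]
wrist_force: [0.1, 1.0, 5.6]
width: 0.2
grasp_force: 58.5
```

Run:
```python
from mv import *
sync()
```

```text
t 4.3 [ 379.4 -288.9   33.4] F [0.1 1.  5.6] w 17.0 58.5
```

Run:
```python
from mv import *
T=tool(5)
rel(([380,-288,200],tool(-11)),([400,-200,310],tool(-7)),(uv(62,2,310),T),(uv(62,2,120),T))
```

```text
[0.028, 0.027, -5.554, 0.002, 0.001, 0.0]
[3.031, 0.131, -9.223, 0.002, 0.001, -0.07]
[14.152, 3.032, -9.226, 0.002, 0.001, -0.279]
[14.157, 3.018, -2.893, 0.002, 0.001, -0.279]
```

send_rows:
  plan:
    - [0,0,-0.6,0,0,0]
    - [0,0,-1.6,0,0,0]
    - [0,0,-2.8,0,0,0]
    - [0,0,-4.2,0,0,0]
    - [0,0,-5.5,0,0,0]
    - [0.7,0,-6.6,0,0,-0.02]
    - [1.4,0.1,-7.7,0,0,-0.04]
    - [2.2,0.1,-8.6,0,0,-0.06]
    - [3.2,0.2,-9.2,0,0,-0.08]
    - [4.4,0.5,-9.2,0,0,-0.1]
    - [5.7,0.8,-9.2,0,0,-0.12]
    - [7.0,1.1,-9.2,0,0,-0.14]
    - [8.3,1.5,-9.2,0,0,-0.17]
    - [9.6,1.8,-9.2,0,0,-0.2]
    - [10.9,2.2,-9.2,0,0,-0.22]
    - [12.2,2.5,-9.2,0,0,-0.25]
    - [13.3,2.8,-9.2,0,0,-0.27]
    - [14.1,3.0,-9.2,0,0,-0.28]
    - [14.1,3.0,-9.2,0,0,-0.28]
    - [14.1,3.0,-9.2,0,0,-0.28]

```text
clock: 6.3
tool_pos: [547.2, 110.1, 307.6]
tool_rot: [[-0.089, 0.996, -0.001], [0.996, 0.089, -0.0], [-0.0, -0.001, -1.0]]
wrist_force: [0.3, -0.5, -2.3]
width: 0.201
grasp_force: 58.9
```

send_rows:
  plan:
    - [0,0,0,0,0,0]
    - [0,0,0,0,0,0]

```text
clock: 6.5
tool_pos: [547.2, 108.9, 308.4]
tool_rot: [[-0.086, 0.996, 0.0], [0.996, 0.086, -0.0], [-0.0, 0.0, -1.0]]
wrist_force: [0.4, -0.2, -1.0]
width: 0.198
grasp_force: 58.9
```

Run:
```python
from mv import *
sync();T=tool(5)
rel((uv(62,2,120),T),(uv(62,2,60),T))
```

```text
t 6.5 [547.2 108.9 308.4] F [ 0.4 -0.2 -1. ] w 16.9 58.9
[0.062, 0.069, 6.281, 0.0, 0.0, -0.001]
[0.063, 0.069, 8.281, 0.0, 0.0, -0.001]
```

send_rows:
  plan:
    - [0.06,0.07,1.2,0,0,0]
    - [0.06,0.07,2.5,0,0,0]
    - [0.06,0.07,3.8,0,0,0]
    - [0.06,0.07,5.0,0,0,0]
    - [0.06,0.07,6.2,0,0,0]
    - [0.06,0.07,7.0,0,0,0]
    - [0.06,0.07,7.7,0,0,0]
    - [0.06,0.07,8.2,0,0,0]
    - [0.06,0.07,8.2,0,0,0]
    - [0.06,0.07,8.2,0,0,0]

```text
clock: 7.5
tool_pos: [549.4, 111.2, 62.7]
tool_rot: [[-0.087, 0.996, 0.0], [0.996, 0.087, 0.0], [0.0, 0.0, -1.0]]
wrist_force: [0.5, 0.0, -2.2]
width: 0.2
grasp_force: 59.0
```

Run:
```python
from mv import *
from h import *
sync();T=tool(5)
rel((uv(62,2,40.8),T),(uv(30,2,40.8),T),(uv(-56,2,40.8),T))
p,d,c=cap("top");sc,d2,c2=cap("scene")
a=cv2.resize(p[170:270,200:300],(400,400),interpolation=2);b=cv2.resize(sc[190:290,260:360],(400,400),interpolation=2)
save("g2.png",np.hstack([a,b]))
```

```text
t 7.5 [549.4 111.2  62.7] F [ 0.5  0.  -2.2] w 17.1 59.0
[-0.008, -0.012, 0.729, 0.0, -0.0, -0.0]
[-0.008, -1.079, 0.729, 0.0, -0.0, -0.0]
[-0.009, -3.945, 0.729, 0.0, -0.0, -0.0]
```

View pics/g2.png

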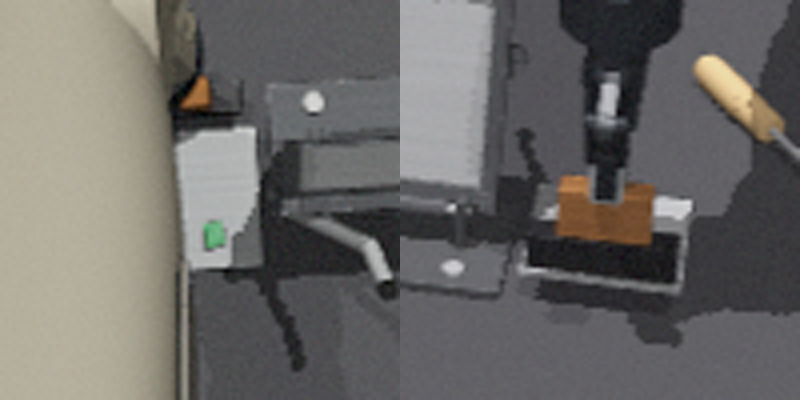

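The block is level, square to the plate and centred across it (scene crop: foot 525–675, plate 520–685). Next I'll lower it and sweep.

send_rows:
  plan:
    - [0,0,0.25,0,0,0]
    - [0,0,0.5,0,0,0]
    - [0,0,0.73,0,0,0]
    - [0,0,0.73,0,0,0]
    - [0,-0.2,0.73,0,0,0]
    - [0,-0.45,0.73,0,0,0]
    - [0,-0.7,0.73,0,0,0]
    - [0,-0.95,0.73,0,0,0]
    - [0,-1.2,0.73,0,0,0]
    - [0,-1.45,0.73,0,0,0]
    - [0,-1.7,0.73,0,0,0]
    - [0,-1.95,0.73,0,0,0]
    - [0,-2.2,0.73,0,0,0]
    - [0,-2.45,0.73,0,0,0]

```text
clock: 9.0
tool_pos: [475.7, 105.3, 40.4]
tool_rot: [[-0.088, 0.996, 0.0], [0.996, 0.088, 0.0], [0.0, 0.0, -1.0]]
wrist_force: [0.6, 0.2, -0.5]
width: 0.201
grasp_force: 59.0
```

send_rows:
  plan:
    - [0,-0.2,0,0,0,0]
    - [0,-0.4,0,0,0,0]
    - [0,-0.6,0,0,0,0]
    - [0,-0.8,0,0,0,0]
    - [0,-1.0,0,0,0,0]
    - [0,-1.2,0,0,0,0]
    - [0,-1.4,0,0,0,0]
    - [0,-1.55,0,0,0,0]
    - [0,-1.55,0,0,0,0]
    - [0,-1.55,0,0,0,0]

```text
clock: 10.0
tool_pos: [430.1, 101.3, 40.4]
tool_rot: [[-0.088, 0.996, 0.0], [0.996, 0.088, 0.0], [0.0, 0.0, -1.0]]
wrist_force: [-0.6, -0.4, -1.8]
width: 0.197
grasp_force: 58.9
```

Run:
```python
from mv import *
from h import *
sync()
p,d,c=cap("top");sc,d2,c2=cap("scene")
for n,q,cc,R in(("top",p,c,(190,275,210,275)),("scene",sc,c2,(205,280,260,350))):
    h=cv2.cvtColor(q,cv2.COLOR_RGB2HSV).astype(int);g=((h[...,0]>50)&(h[...,0]<90)&(h[...,1]>80)).astype(np.uint8)
    m=g*0;m[R[0]:R[1],R[2]:R[3]]=g[R[0]:R[1],R[2]:R[3]]
    k,l,st,ce=cv2.connectedComponentsWithStats(m)
    for i in range(1,k):
        if st[i,4]>4:
            w=ray(ce[i],cc,6)[0]; e=w[:2]-[487.5,103.5]; a=np.deg2rad(5); print(n,ce[i].round(),st[i,4],"uv",(e@[np.cos(a),np.sin(a)]).round(),(e@[-np.sin(a),np.cos(a)]).round())
```

```text
t 10.0 [430.1 101.3  40.4] F [-0.6 -0.4 -1.8] w 16.8 58.9
top [254. 245.] 32 uv -76.0 -22.0
```

send_rows:
  plan:
    - [0,-0.15,0,0,0,0]
    - [0,-0.3,0,0,0,0]
    - [0,-0.3,0,0,0,0]
    - [0,-0.2,-0.3,0,0,0]
    - [0,-0.1,-1.0,0,0,0]
    - [0,0,-2.0,0,0,0]
    - [0,0,-3.2,0,0,0]
    - [0,0,-4.5,0,0,0]
    - [0,0,-5.8,0,0,0]
    - [0,0,-7.1,0,0,0]
    - [0,0,-8.2,0,0,0]
    - [0,0,-9.0,0,0,0]
    - [0,0,-9.0,0,0,0]
    - [0,0,-9.0,0,0,0]

```text
clock: 11.5
tool_pos: [430.2, 101.2, 310.5]
tool_rot: [[-0.088, 0.996, 0.001], [0.996, 0.088, 0.0], [0.0, 0.001, -1.0]]
wrist_force: [-0.2, 0.1, -2.7]
width: 0.203
grasp_force: 59.0
```

Run:
```python
from mv import *
from h import *
sync()
rel(([400,-190,310],tool(-7)),([380,-288,200],tool(-11)),([380,-288.5,60],tool(-11)))
sc,d2,c2=cap("scene");p,d,c=cap("top")
a=cv2.resize(p[190:270,200:300],(400,320),interpolation=2);b=cv2.resize(sc[190:270,260:360],(400,320),interpolation=2)
save("g3.png",np.hstack([a,b]))
```

```text
t 11.5 [430.2 101.2 310.5] F [-0.2  0.1 -2.7] w 17.4 59.0
[-9.582, -1.857, 0.015, 0.001, -0.0, 0.21]
[-12.778, -2.812, 3.68, 0.001, -0.0, 0.28]
[-12.794, -2.82, 8.347, 0.001, -0.0, 0.28]
```

View pics/g3.png

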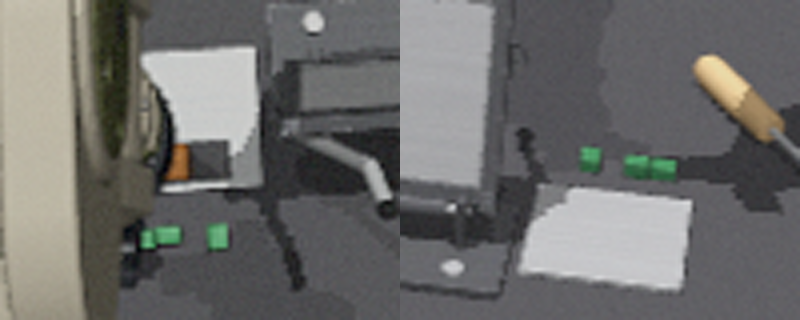

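The scene crop shows all three chips on the table in front of the plate at (590,158), (637,166) and (663,168), and the plate is clear. Now I'll take the block back.

send_rows:
  plan:
    - [-0.6,-0.1,0,0,0,0.01]
    - [-1.7,-0.3,0,0,0,0.04]
    - [-3.0,-0.6,0,0,0,0.07]
    - [-4.3,-0.8,0,0,0,0.1]
    - [-5.6,-1.1,0,0,0,0.12]
    - [-6.9,-1.3,0,0,0,0.15]
    - [-8.2,-1.6,0,0,0,0.18]
    - [-9.5,-1.9,0,0,0,0.21]
    - [-10.4,-2.1,1.0,0,0,0.23]
    - [-11.2,-2.3,1.9,0,0,0.25]
    - [-12.0,-2.6,2.8,0,0,0.27]
    - [-12.8,-2.8,3.7,0,0,0.28]
    - [-12.8,-2.8,4.9,0,0,0.28]
    - [-12.8,-2.8,6.0,0,0,0.28]
    - [-12.8,-2.8,7.1,0,0,0.28]
    - [-12.8,-2.8,7.9,0,0,0.28]
    - [-12.8,-2.8,8.3,0,0,0.28]
    - [-12.8,-2.8,8.3,0,0,0.28]
    - [-12.8,-2.8,8.3,0,0,0.28]

```text
clock: 13.5
tool_pos: [380.1, -288.7, 61.6]
tool_rot: [[0.191, 0.982, 0.0], [0.982, -0.191, 0.0], [0.0, 0.0, -1.0]]
wrist_force: [0.5, -0.3, -1.5]
width: 0.201
grasp_force: 59.0
```

Run:
```python
from mv import *
sync()
rel(([380,-288.5,33.6],tool(-11)))
```

```text
t 13.5 [ 380.1 -288.7   61.6] F [ 0.5 -0.3 -1.5] w 17.1 59.0
[0.007, -0.005, 0.934, 0.0, -0.0, 0.0]
```

send_rows:
  plan:
    - [0,0,0.3,0,0,0]
    - [0,0,0.6,0,0,0]
    - [0,0,0.8,0,0,0]
    - [0,0,0.9,0,0,0]
    - [0,0,0.94,0,0,0]
    - [0,0,0.94,0,0,0]
    - [0,0,0.94,0,0,0]

```text
clock: 14.2
tool_pos: [380.1, -288.5, 33.4]
tool_rot: [[0.191, 0.982, 0.0], [0.982, -0.191, 0.0], [0.0, 0.0, -1.0]]
wrist_force: [0.1, 2.1, 3.8]
width: 0.197
grasp_force: 59.7
```

send_rows:
  plan:
    - [0,0,0,0,0,0]
    - [0,0,0,0,0,0]
    - [0,0,0,0,0,0]
    - [0,0,0,0,0,0]
    - [0,0,0,0,0,0]
    - [0,0,0,0,0,0]
    - [0,0,-0.5,0,0,0]
    - [0,0,-1.2,0,0,0]
    - [0,0,-2.2,0,0,0]
    - [0,0,-3.5,0,0,0]
    - [0,0,-5.0,0,0,0]
    - [0,0,-6.5,0,0,0]
    - [0,0,-7.6,0,0,0]
    - [0,0,-8.4,0,0,0]
    - [0,0,-8.4,0,0,0]
  grip: 45

```text
clock: 15.7
tool_pos: [381.2, -290.0, 288.8]
tool_rot: [[0.191, 0.982, 0.005], [0.982, -0.191, -0.005], [-0.004, 0.005, -1.0]]
wrist_force: [0.5, -0.9, -0.3]
width: 0.526
grasp_force: 0.0
```

Run:
```python
from mv import *
from h import *
sync()
# leg in stand coords: hinge u=30, v=-160; hub v=-75-160?
for lab,u,v,z in (("app",30-84,-75-75,290),):
    T=tool(5); rel((uv(-54,-170,300),T),(uv(-54,-155,300),T))
sc,d,c=cap("scene");P=pts(d,c)
h=cv2.cvtColor(sc,cv2.COLOR_RGB2HSV).astype(int);b=((h[...,0]>5)&(h[...,0]<20)&(h[...,1]>100)&(h[...,2]>50)&(P[...,2]>40)&(P[...,0]>300));q=P[170:220,170:220][b[170:220,170:220]]
print("grip",np.nanmedian(q,0).round(1),np.nanmax(q[:,2]).round(1))
e=P[120:175,255:300].reshape(-1,3); e=e[(e[:,2]>200)&(e[:,2]<265)]-[487.5,103.5,0]
a=np.deg2rad(5);u=e[:,:2]@[np.cos(a),np.sin(a)];v=e[:,:2]@[-np.sin(a),np.cos(a)]
for z in range(200,260,8):
    k=(e[:,2]>=z)&(e[:,2]<z+8)
    if k.any(): print(z,k.sum(),"u",np.median(u[k]).round(1),"v",np.median(v[k]).round(1),v[k].min().round(1),v[k].max().round(1))
```

```text
t 15.7 [ 381.2 -290.   288.8] F [ 0.5 -0.9 -0.3] w 44.9 0.0
[7.606, 0.808, -0.4, 0.005, 0.005, -0.279]
[8.087, 0.67, -0.402, 0.005, 0.005, -0.279]
grip [ 393.2 -285.3   57. ] 66.2
200 7 u -48.1 v -112.4 -118.0 -107.2
208 16 u -47.8 v -114.1 -120.9 -109.7
216 13 u -53.3 v -119.2 -127.6 -115.6
224 11 u -54.9 v -121.9 -128.2 -118.5
232 25 u -63.8 v -128.3 -138.0 -121.7
240 12 u -80.5 v -132.4 -138.3 -126.7
```

Block is down at its old place, z 64 top. Now to the leg, with the fingers shut.

send_rows:
  plan:
    - [0.8,0.1,-0.4,0,0,-0.03]
    - [1.9,0.2,-0.4,0,0,-0.07]
    - [3.1,0.3,-0.4,0,0,-0.11]
    - [4.4,0.4,-0.4,0,0,-0.16]
    - [5.6,0.6,-0.4,0,0,-0.2]
    - [6.8,0.7,-0.4,0,0,-0.25]
    - [7.7,0.75,-0.4,0,0,-0.28]
    - [7.8,0.75,-0.4,0.005,0.005,-0.28]
    - [7.8,0.75,-0.4,0.005,0.005,-0.28]
    - [7.8,0.75,-0.4,0.005,0.005,-0.28]
  grip: 0

```text
clock: 16.75
tool_pos: [446.3, -63.8, 296.2]
tool_rot: [[-0.087, 0.996, -0.006], [0.996, 0.087, 0.005], [0.006, -0.006, -1.0]]
wrist_force: [0.5, -0.4, 0.1]
width: 0.0
grasp_force: 0.0
```

Run:
```python
from mv import *
sync();T=tool(5)
rel((uv(-53,-162,210),T),(uv(-53,-130,210),T),(uv(-53,-90,210),T),(uv(-53,-48,210),T))
```

```text
t 16.75 [446.3 -63.8 296.2] F [ 0.5 -0.4  0.1] w 0.0 0.0
[0.02, 0.103, 2.874, -0.006, -0.006, -0.0]
[1.086, 0.103, 2.88, -0.006, -0.006, -0.0]
[2.42, 0.103, 2.888, -0.006, -0.006, -0.0]
[3.82, 0.102, 2.896, -0.006, -0.006, -0.0]
```

send_rows:
  plan:
    - [0,0.1,1.0,0,0,0]
    - [0,0.1,2.0,-0.006,-0.006,0]
    - [0,0.1,2.7,-0.006,-0.006,0]
    - [0,0.1,2.87,-0.006,-0.006,0]
    - [0,0.1,2.87,-0.006,-0.006,0]
    - [0.3,0.1,2.87,-0.006,-0.006,0]
    - [0.6,0.1,2.87,-0.006,-0.006,0]
    - [0.9,0.1,2.87,-0.006,-0.006,0]
    - [1.1,0.1,2.88,-0.006,-0.006,0]
    - [1.3,0.1,2.88,-0.006,-0.006,0]
    - [1.5,0.1,2.88,-0.006,-0.006,0]
    - [1.7,0.1,2.88,-0.006,-0.006,0]
    - [1.9,0.1,2.88,-0.006,-0.006,0]
    - [2.1,0.1,2.88,-0.006,-0.006,0]

```text
clock: 18.15
tool_pos: [443.7, 0.7, 211.0]
tool_rot: [[-0.088, 0.996, 0.002], [0.996, 0.088, -0.0], [-0.0, 0.002, -1.0]]
wrist_force: [0.4, 0.2, 0.2]
width: 0.003
grasp_force: 0.0
```

Run:
```python
from mv import *
from h import *
sync();T=tool(5)
rel((uv(-55,-48,210),T))
sc,d,c=cap("scene")
save("g4.png",cv2.resize(sc[110:270,190:350],(600,600),interpolation=2))
```

```text
t 18.15 [443.7   0.7 211. ] F [0.4 0.2 0.2] w 0.2 0.0
[1.686, -0.08, 0.033, 0.002, 0.0, 0.001]
```

View pics/g4.png

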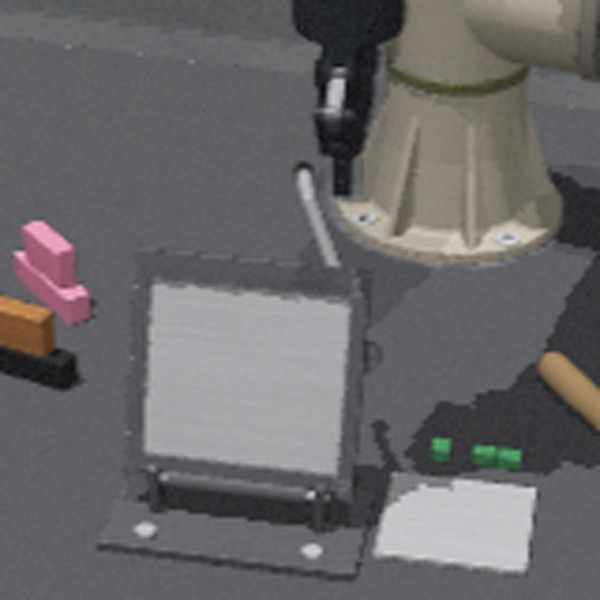

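Run:
```python
from h import *
def proj(w,c):
    T=np.linalg.inv(np.array(c["cam_to_world"]));K=c["K"];q=T@np.r_[w,1];return [round(float(K[0][2]+K[0][0]*q[0]/-q[2]),1),round(float(K[1][2]+K[1][1]*-q[1]/-q[2]),1),round(float(-q[2]),1)]
s=sense()
for n in("scene","top"):
    p,d,c=cap(n);print(n,proj(s["tool_pos"],c)); P=pts(d,c)
    if n=="scene":
        for r in range(140,182,4): 
            print(r,[(int(cc),*P[r,cc].round(0).astype(int)) for cc in range(266,288) if P[r,cc,2]>190 and P[r,cc,0]>380][::2])
print(s["wrist_force"],s["moment"])
```

```text
scene [281.7, 170.8, 1248.0]
140 [(274, np.int64(507), np.int64(-4), np.int64(329)), (276, np.int64(504), np.int64(0), np.int64(329)), (278, np.int64(506), np.int64(5), np.int64(330)), (280, np.int64(501), np.int64(9), np.int64(328)), (282, np.int64(504), np.int64(15), np.int64(331)), (284, np.int64(500), np.int64(19), np.int64(329)), (286, np.int64(457), np.int64(14), np.int64(309))]
144 [(275, np.int64(498), np.int64(-4), np.int64(314)), (277, np.int64(502), np.int64(2), np.int64(317)), (279, np.int64(495), np.int64(5), np.int64(315)), (281, np.int64(499), np.int64(11), np.int64(317)), (283, np.int64(501), np.int64(17), np.int64(318)), (285, np.int64(474), np.int64(16), np.int64(306)), (287, np.int64(441), np.int64(13), np.int64(291))]
148 [(276, np.int64(485), np.int64(-5), np.int64(297)), (278, np.int64(476), np.int64(-2), np.int64(294)), (280, np.int64(474), np.int64(3), np.int64(293)), (282, np.int64(485), np.int64(11), np.int64(300)), (284, np.int64(486), np.int64(16), np.int64(300)), (286, np.int64(456), np.int64(14), np.int64(286))]
152 [(278, np.int64(452), np.int64(-8), np
[... 987 characters left out ...]
t64(226)), (273, np.int64(446), np.int64(-22), np.int64(229))]
168 [(273, np.int64(452), np.int64(-21), np.int64(220)), (275, np.int64(449), np.int64(-16), np.int64(219))]
172 [(274, np.int64(455), np.int64(-17), np.int64(211)), (276, np.int64(453), np.int64(-12), np.int64(210))]
176 [(276, np.int64(456), np.int64(-11), np.int64(200)), (278, np.int64(453), np.int64(-6), np.int64(199))]
180 [(266, np.int64(472), np.int64(-34), np.int64(193)), (268, np.int64(471), np.int64(-29), np.int64(193)), (270, np.int64(470), np.int64(-24), np.int64(193)), (272, np.int64(469), np.int64(-18), np.int64(193))]
top [280.1, 229.3, 994.8]
[ 0.34328724  0.28805767 -0.40056644] [0.07437874 0.04957515 0.01197387]
```

Run:
```python
from h import *
p,d,c=cap("scene");P=pts(d,c)
for r in range(150,186,3): print(r,p[r,276:292:2].sum(1).tolist(),d[r,276:292:2].astype(int).tolist())
```

```text
150 [70, 94, 100, 92, 56, 245, 331, 344] [1178, 1177, 1182, 1179, 1171, 1207, 1684, 1675]
153 [304, 240, 126, 104, 261, 271, 338, 344] [1805, 1213, 1207, 1200, 1211, 1218, 1683, 1673]
156 [273, 239, 90, 108, 263, 290, 337, 347] [1773, 1220, 1211, 1206, 1212, 1229, 1688, 1683]
159 [272, 260, 88, 103, 290, 282, 346, 364] [1765, 1220, 1214, 1210, 1217, 1236, 1704, 1685]
162 [305, 336, 274, 219, 341, 341, 356, 368] [1744, 1224, 1227, 1217, 1223, 1701, 1698, 1692]
165 [294, 338, 414, 521, 522, 517, 533, 480] [1721, 1729, 1709, 1688, 1690, 1692, 1702, 1687]
168 [306, 281, 326, 427, 544, 268, 546, 460] [1249, 1707, 1699, 1681, 1670, 1666, 1675, 1675]
171 [424, 260, 292, 356, 365, 444, 522, 520] [1246, 1683, 1681, 1677, 1670, 1662, 1654, 1656]
174 [476, 369, 241, 250, 312, 361, 373, 364] [1248, 1251, 1665, 1662, 1663, 1656, 1662, 1652]
177 [432, 457, 249, 251, 256, 243, 253, 275] [1247, 1250, 1643, 1647, 1638, 1646, 1654, 1648]
180 [289, 469, 384, 249, 260, 254, 253, 247] [1623, 1249, 1250, 1633, 1624, 1627, 1632, 1627]
183 [228, 238, 258, 261, 246, 213, 233, 252] [1237, 1232, 1234, 1234, 1232, 1232, 1228, 1614]
```

In the picture the leg has not moved: its tip is still at crop (303,170) and the finger passed over it with its tip at (342,195). Measured, the visible tips are about 33 mm above the reported TCP. I'll go back, come in about 30 mm lower and check the contact.

Run:
```python
from mv import *
sync();T=tool(5)
rel((uv(-57,-98,225),T),(uv(-57,-164,225),T),(uv(-58,-164,182),T))
```

```text
t 18.35 [4.438e+02 3.000e-01 2.110e+02] F [-0.2  0.1  0.4] w -0.1 0.0
[0.032, -0.148, -0.467, 0.002, 0.0, 0.001]
[-2.168, -0.15, -0.466, 0.002, 0.0, 0.001]
[-2.167, -0.186, 0.968, 0.002, 0.0, 0.001]
```

send_rows:
  plan:
    - [0,-0.15,-0.47,0,0,0]
    - [0,-0.15,-0.5,0,0,0]
    - [-0.6,-0.15,-0.5,0,0,0]
    - [-1.4,-0.15,-0.5,0,0,0]
    - [-2.1,-0.15,-0.5,0,0,0]
    - [-2.17,-0.17,-0.4,0,0,0]
    - [-2.17,-0.18,0.2,0,0,0]
    - [-2.17,-0.19,0.7,0,0,0]
    - [-2.17,-0.19,0.97,0,0,0]
    - [-2.17,-0.19,0.97,0,0,0]
    - [-2.17,-0.19,0.97,0,0,0]

```text
clock: 19.45
tool_pos: [444.0, -64.9, 182.2]
tool_rot: [[-0.088, 0.996, 0.002], [0.996, 0.088, -0.0], [-0.0, 0.002, -1.0]]
wrist_force: [0.0, 0.2, 0.2]
width: -0.001
grasp_force: 0.0
```

```bash
cat >> h.py <<'E'
def stand(P):
    e=P-[487.5,103.5,0];a=np.deg2rad(5);C,S=np.cos(a),np.sin(a)
    return np.stack([e[...,0]*C+e[...,1]*S,-e[...,0]*S+e[...,1]*C,e[...,2]],-1)
E
python3 - <<'E'
from mv import *
from h import *
sync();T=tool(5)
rel((uv(-58,-100,182),T),(uv(-58,-48,182),T))
p,d,c=cap("scene");Q=stand(pts(d,c))
for r in range(140,186,4):
    k=[(cc,*Q[r,cc].round().astype(int).tolist()) for cc in range(240,300) if Q[r,cc,2]>196 and Q[r,cc,0]>-120]; print(r,k[:1],k[len(k)//2:len(k)//2+1],k[-1:])
E
```

```text
t 19.45 [444.  -64.9 182.2] F [0.  0.2 0.2] w -0.1 0.0
[2.131, 0.004, 0.005, 0.002, 0.0, 0.001]
[3.865, 0.006, 0.005, 0.002, 0.0, 0.001]
140 [(250, -38, -180, 300)] [(258, -21, -155, 311)] [(265, -72, -147, 288)]
144 [(250, -41, -181, 288)] [(258, -28, -157, 296)] [(265, -70, -147, 277)]
148 [(248, 5, -176, 299)] [(256, 5, -155, 301)] [(264, -85, -152, 258)]
152 [(249, -3, -175, 284)] [(256, -1, -157, 287)] [(263, -66, -151, 255)]
156 [(251, -22, -174, 263)] [(259, -19, -153, 267)] [(272, -79, -129, 239)]
160 [(254, -51, -173, 236)] [(260, -51, -157, 238)] [(273, -60, -123, 237)]
164 [(254, -51, -173, 225)] [(260, -51, -157, 226)] [(274, -55, -119, 228)]
168 [(254, -50, -173, 213)] [(260, -48, -156, 215)] [(276, -52, -113, 218)]
172 [(274, -47, -118, 208)] [(276, -47, -112, 209)] [(277, -52, -110, 206)]
176 [(276, -43, -111, 199)] [(278, -44, -106, 199)] [(279, -47, -104, 198)]
180 [] [] []
184 [] [] []
```

send_rows:
  plan:
    - [0,0.2,0,0,0,0]
    - [0.4,0.2,0,0,0,0]
    - [0.7,0.2,0,0,0,0]
    - [0.9,0.2,0,0,0,0]
    - [1.1,0.2,0,0,0,0]
    - [1.3,0.2,0,0,0,0]
    - [1.5,0.2,0,0,0,0]
    - [1.7,0.2,0,0,0,0]

```text
clock: 20.3
tool_pos: [445.3, -13.3, 181.9]
tool_rot: [[-0.088, 0.996, 0.002], [0.996, 0.088, -0.0], [-0.0, 0.002, -1.0]]
wrist_force: [-0.1, -1.0, 1.3]
width: 0.002
grasp_force: 0.1
```

Run:
```python
from mv import *
from h import *
sync();T=tool(5)
rel((uv(-52,-48,182),T))
p,d,c=cap("scene");Q=stand(pts(d,c))
for r in range(144,180,4):
    k=[(cc,*Q[r,cc].round().astype(int).tolist()) for cc in range(240,310) if Q[r,cc,2]>196 and Q[r,cc,0]>-120]; print(r,k[:1],k[len(k)//2:len(k)//2+1],k[-1:])
```

```text
t 20.3 [445.3 -13.3 181.9] F [-0.1 -1.   1.3] w 0.2 0.1
[2.155, 0.01, -0.002, 0.002, 0.0, 0.001]
144 [(269, -33, -129, 296)] [(277, -13, -105, 308)] [(284, -67, -96, 283)]
148 [(269, -2, -124, 301)] [(276, -24, -110, 291)] [(283, -56, -96, 277)]
152 [(268, 9, -124, 295)] [(276, 11, -104, 298)] [(284, -87, -98, 250)]
156 [(269, -5, -124, 276)] [(277, 1, -103, 282)] [(284, -73, -96, 245)]
160 [(270, -19, -124, 258)] [(277, -20, -106, 260)] [(284, -63, -94, 238)]
164 [(272, -42, -123, 235)] [(278, -39, -106, 238)] [(284, -56, -93, 230)]
168 [(272, -46, -123, 220)] [(278, -41, -106, 225)] [(285, -57, -90, 218)]
172 [(273, -45, -120, 209)] [(278, -40, -106, 213)] [(285, -50, -88, 210)]
176 [(283, -42, -92, 202)] [(285, -38, -87, 204)] [(286, -42, -84, 202)]
```

The leg now moves with the finger (about 1 N), so I'll carry on past dead centre.

send_rows:
  plan:
    - [0.2,0,0,0,0,0]
    - [0.4,0,0,0,0,0]
    - [0.6,0,0,0,0,0]
    - [0.8,0,0,0,0,0]
    - [1.0,0,0,0,0,0]
    - [1.2,0,0,0,0,0]
    - [1.4,0,0,0,0,0]
    - [1.6,0,0,0,0,0]
    - [1.8,0,0,0,0,0]
    - [2.0,0,0,0,0,0]
    - [2.1,0,0,0,0,0]
    - [2.1,0,0,0,0,0]
    - [2.1,0,0,0,0,0]
    - [2.1,0,0,0,0,0]
    - [2.1,0,0,0,0,0]

```text
clock: 21.85
tool_pos: [439.8, 48.8, 181.9]
tool_rot: [[-0.087, 0.996, 0.002], [0.996, 0.087, -0.0], [-0.0, 0.002, -1.0]]
wrist_force: [-0.2, 0.9, 1.0]
width: 0.0
grasp_force: 0.0
```

send_rows:
  plan:
    - [0,0,-0.8,0,0,0]
    - [0,0,-1.8,0,0,0]
    - [0,0,-3.0,0,0,0]
    - [0,0,-4.0,0,0,0]
    - [0,0,-4.0,0,0,0]
    - [0,0,-4.0,0,0,0]
  grip: 50

```text
clock: 22.45
tool_pos: [440.1, 48.8, 302.3]
tool_rot: [[-0.088, 0.996, 0.003], [0.996, 0.088, -0.0], [-0.001, 0.003, -1.0]]
wrist_force: [0.2, -0.2, -1.0]
width: 0.584
grasp_force: 0.0
```

Run:
```python
from mv import *
from h import *
sync()
p,d,c=cap("scene");Q=stand(pts(d,c))
save("g5.png",cv2.resize(p[110:280,190:360],(600,600),interpolation=2))
# back face top of bar; frame points
R=Q[160:200,215:290].reshape(-1,3)
for z in range(150,205,8):
    k=(R[:,2]>=z)&(R[:,2]<z+8)&(R[:,0]>-80)&(R[:,0]<40)
    if k.any(): print(z,k.sum(),"u",np.percentile(R[k,0],[10,50,90]).round(1),"v",R[k,1].min().round(),R[k,1].max().round())
```

```text
t 22.45 [440.1  48.8 302.3] F [ 0.2 -0.2 -1. ] w 49.9 0.0
150 191 u [-16.3 -12.   -8.7] v -243.0 -75.0
158 202 u [-19.1 -15.2 -11.3] v -243.0 -75.0
166 191 u [-21.7 -18.3 -14.3] v -244.0 -75.0
174 159 u [-22.1 -18.7 -15.9] v -245.0 -74.0
182 193 u [-24.2 -20.7 -17.2] v -246.0 -75.0
190 166 u [-29.1 -23.2 -19.8] v -242.0 -76.0
```

View pics/g5.png

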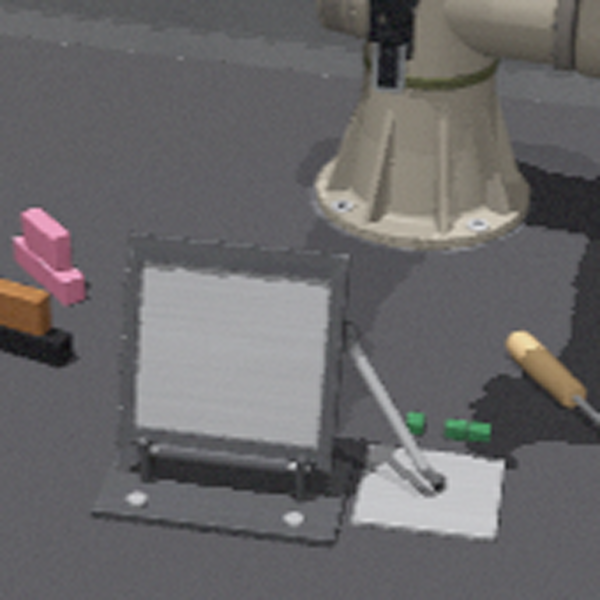

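The leg is fully down, with its foot at crop (432,482) over the cleared plate. The chips are untouched in front and the screen still leans. Next I'll pinch the top bar with the tool tilted to match the screen.

```bash
cat >> mv.py <<'E'
def scr(h,lean,dx=0): # tool pose along the screen: TCP h mm up from hinge
    return uv(30-h*np.sin(lean)+dx*np.cos(lean),-160,35+h*np.cos(lean)+dx*np.sin(lean)),tool(5,lean)
E
python3 - <<'E'
from mv import *
p,R=load()
rel((uv(-70,-160,300),tool(5,.2)),scr(230,.35))
put(*scr(230,.35)); rel(scr(127,.35))
put(p,R)
E
```

```text
[-3.654, -0.603, 0.076, -0.197, 0.001, 0.0]
[-3.654, 0.096, 1.71, -0.347, 0.0, 0.0]
[0.0, -0.0, 3.433, 0.0, 0.0, 0.0]
```

send_rows:
  plan:
    - [-0.7,-0.1,0,-0.04,0,0]
    - [-1.8,-0.3,0,-0.1,0,0]
    - [-2.9,-0.5,0.1,-0.16,0,0]
    - [-3.65,-0.6,0.1,-0.2,0,0]
    - [-3.65,-0.3,0.8,-0.27,0,0]
    - [-3.65,0.0,1.5,-0.33,0,0]
    - [-3.65,0.1,1.71,-0.35,0,0]
    - [-3.65,0.1,1.71,-0.35,0,0]
    - [-3.65,0.1,1.71,-0.35,0,0]
    - [-3.65,0.1,1.71,-0.35,0,0]

```text
clock: 23.5
tool_pos: [452.7, -59.9, 251.0]
tool_rot: [[-0.088, 0.935, 0.343], [0.996, 0.083, 0.03], [-0.0, 0.345, -0.939]]
wrist_force: [-0.1, 0.0, -0.1]
width: 0.583
grasp_force: 0.0
```

Run:
```python
from mv import *
from h import *
sync()
rel(scr(230,.35),scr(175,.35),scr(130,.35))
p,d,c=cap("scene");Q=stand(pts(d,c)); hd=np.c_[-np.sin(.35),np.cos(.35)][0]
# screen coords: h along the screen, x through it
H=(Q[...,0]-30)*hd[0]+(Q[...,2]-35)*hd[1]; X=(Q[...,0]-30)*np.cos(.35)+(Q[...,2]-35)*np.sin(.35)
k=(abs(Q[...,1]+160)<14)&(H>150)&(H<300)&(abs(X)<60)
for h in range(150,300,8):
    m=k&(H>=h)&(H<h+8)
    if m.sum(): print(h,m.sum(),np.percentile(X[m],[5,50,95]).round(1),Q[m][:,1].mean().round(1))
```

```text
t 23.5 [452.7 -59.9 251. ] F [-0.1  0.  -0.1] w 49.8 0.0
[-0.008, 0.003, -0.0, 0.002, 0.0, 0.001]
[-0.008, -0.001, 1.833, 0.002, 0.0, 0.001]
[-0.007, -0.003, 3.333, 0.002, 0.0, 0.001]
150 27 [0.9 4.4 7.1] -160.1
158 32 [-0.1  3.   7. ] -160.2
166 19 [-5.9  3.   7.1] -160.1
254 7 [-30.5  30.4  34.1] -160.6
262 35 [-26.   31.4  38.6] -157.5
270 39 [-25.9  33.9  40.6] -156.9
278 41 [-30.   32.6  41.1] -156.2
286 41 [-29.7  31.4  40.7] -156.9
294 29 [-30.5  31.7  40. ] -157.1
```

send_rows:
  plan:
    - [0,0,0.6,0,0,0]
    - [0,0,1.2,0,0,0]
    - [0,0,1.8,0,0,0]
    - [0,0,2.3,0,0,0]
    - [0,0,2.8,0,0,0]
    - [0,0,3.2,0,0,0]
    - [0,0,3.33,0,0,0]
    - [0,0,3.33,0,0,0]
    - [0,0,3.33,0,0,0]

```text
clock: 24.45
tool_pos: [487.0, -56.9, 157.6]
tool_rot: [[-0.088, 0.935, 0.344], [0.996, 0.083, 0.03], [-0.001, 0.345, -0.939]]
wrist_force: [0.8, 0.3, 1.2]
width: 0.588
grasp_force: 0.0
```

send_rows:
  plan:
    - [0,0,0,0,0,0]
    - [0,0,0,0,0,0]
    - [0,0,0,0,0,0]
    - [0,0,0,0,0,0]
    - [0,0,0,0,0,0]
    - [0,0,0,0,0,0]
    - [0,0,0,0,0,0]
    - [0,0,0,0,0,0]
  grip: 0

```text
clock: 25.25
tool_pos: [486.0, -57.1, 157.3]
tool_rot: [[-0.087, 0.935, 0.343], [0.996, 0.082, 0.029], [-0.001, 0.344, -0.939]]
wrist_force: [-5.1, -0.2, 5.3]
width: 0.096
grasp_force: 60.2
```

Run:
```python
from mv import *
from h import *
sync();p,R=load();e=stand(p);print("stand",e.round(1))
rel(*[scr(130,.35-.035*k) for k in range(0,11,2)],scr(130,0))
pc,d,c=cap("scene")
save("g6.png",cv2.resize(pc[110:280,190:360],(600,600),interpolation=2))
```

```text
t 25.25 [486.  -57.1 157.3] F [-5.1 -0.2  5.3] w 8.2 60.2
stand [ -15.5 -159.8  157.3]
[-0.005, 0.026, 0.017, 0.001, 0.001, 0.0]
[-0.005, 0.329, 0.028, 0.071, 0.001, 0.0]
[-0.005, 0.631, 0.06, 0.141, 0.001, 0.0]
[-0.005, 0.929, 0.113, 0.211, 0.001, 0.0]
[-0.005, 1.223, 0.187, 0.281, 0.001, 0.0]
[-0.005, 1.511, 0.281, 0.351, 0.001, 0.0]
[-0.005, 1.511, 0.281, 0.351, 0.001, 0.0]
```

View pics/g6.png

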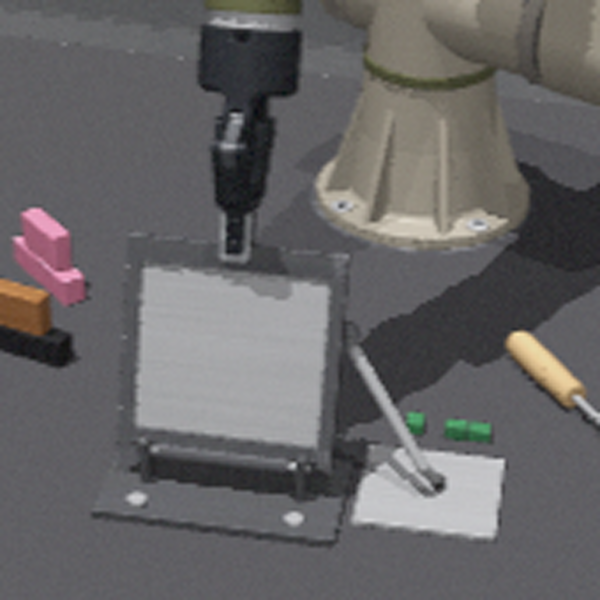

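The fingers are closed on the bar at crop (235,240) and everything else is in place. Now I'll swing the screen up in an arc about the hinge.

send_rows:
  plan:
    - [0,0.076,0.001,0.018,0,0]
    - [0,0.152,0.003,0.035,0,0]
    - [0,0.228,0.006,0.053,0,0]
    - [0,0.303,0.011,0.07,0,0]
    - [0,0.379,0.017,0.088,0,0]
    - [0,0.454,0.024,0.105,0,0]
    - [0,0.53,0.033,0.123,0,0]
    - [0,0.605,0.042,0.14,0,0]
    - [0,0.68,0.054,0.158,0,0]
    - [0,0.754,0.066,0.175,0,0]
    - [0,0.83,0.08,0.193,0,0]
    - [0,0.903,0.095,0.21,0,0]
    - [0,0.977,0.112,0.228,0,0]
    - [0,1.051,0.13,0.245,0,0]

```text
clock: 26.7
tool_pos: [517.5, -54.5, 164.5]
tool_rot: [[-0.088, 0.991, 0.105], [0.996, 0.087, 0.008], [-0.001, 0.105, -0.994]]
wrist_force: [-3.9, -1.3, 5.8]
width: 0.093
grasp_force: 60.1
```

```bash
cat > lean.py <<'E'
from mv import *
from h import *
sync();print("stand",stand(load()[0]).round(1), "tilt",np.arcsin(load()[1].as_matrix()[2,1]).round(3))
p,d,c=cap("scene");Q=stand(pts(d,c)).reshape(-1,3)
k=(Q[:,1]>-238)&(Q[:,1]<-82)&(Q[:,2]>70)&(Q[:,2]<200)&(abs(Q[:,1]+160)>20)&(abs(Q[:,0]-10)<70)
f=np.polyfit(Q[k,2],Q[k,0],1)
for _ in range(3):
    r=abs(np.polyval(f,Q[k,2])-Q[k,0])<5; f=np.polyfit(Q[k,2][r],Q[k,0][r],1)
print("lean",-np.arctan(f[0]).round(3),r.sum(),"u at z=100",np.polyval(f,100).round(1))
rel(scr(130,0))
E
python3 lean.py
```

```text
t 26.7 [517.5 -54.5 164.5] F [-3.9 -1.3  5.8] w 8.0 60.1
stand [  16.1 -160.   164.5] tilt 0.105
lean 0.086 1760 u at z=100 24.8
[-0.0, 0.463, 0.033, 0.105, 0.001, 0.0]
```

send_rows:
  plan:
    - [0,0.076,0.008,0.018,0,0]
    - [0,0.152,0.014,0.035,0,0]
    - [0,0.228,0.02,0.053,0,0]
    - [0,0.303,0.025,0.07,0,0]
    - [0,0.379,0.029,0.088,0,0]
    - [0,0.42,0.03,0.098,0,0]
    - [0,0.44,0.03,0.102,0,0]
    - [0,0.44,0.03,0.102,0,0]
    - [0,0.44,0.03,0.102,0,0]
    - [0,0.44,0.03,0.102,0,0]

```text
clock: 27.75
tool_pos: [530.8, -53.4, 165.2]
tool_rot: [[-0.088, 0.996, 0.005], [0.996, 0.088, -0.001], [-0.001, 0.005, -1.0]]
wrist_force: [-3.4, -1.7, 5.4]
width: 0.091
grasp_force: 60.1
```

```bash
python3 lean.py
python3 - <<'E'
from h import *
z=np.load("scene0.npz");Q=stand(z["P"]).reshape(-1,3)
k=(Q[:,1]>-238)&(Q[:,1]<-82)&(Q[:,2]>70)&(Q[:,2]<200)&(abs(Q[:,1]+160)>20)&(abs(Q[:,0]-10)<70)
f=np.polyfit(Q[k,2],Q[k,0],1)
for _ in range(3):
    r=abs(np.polyval(f,Q[k,2])-Q[k,0])<5; f=np.polyfit(Q[k,2][r],Q[k,0][r],1)
print("ref at .35:",-np.arctan(f[0]).round(3))
for n in("scene","top"):
    p,d,c=cap(n); save(n+"9.png",p)
a=cv2.imread("pics/scene9.png")[110:310,30:430];cv2.imwrite("pics/end.png",cv2.resize(a,(800,400)))
E
```

```text
t 27.75 [530.8 -53.4 165.2] F [-3.4 -1.7  5.4] w 7.8 60.1
stand [  29.5 -160.1  165.2] tilt 0.005
lean -0.019 1660 u at z=100 31.5
[0.003, 0.018, 0.006, 0.005, 0.001, 0.0]
ref at .35: 0.333
```

View pics/end.png

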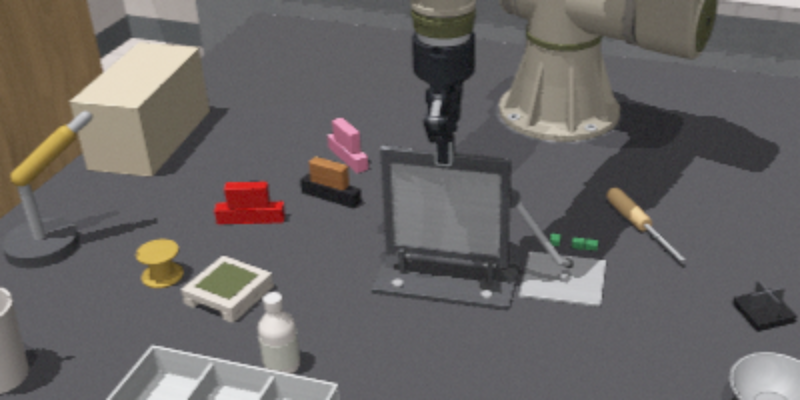

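The final picture shows the screen held upright: measured lean is about 0.00 once the −0.017 bias is taken out. The leg is down over the plate at (560,262), the three chips are on the table at (555–592,241), and the scraper stands at (330,180). The bystanders in view have not moved.

```bash
python3 -c "
from workcell import *
print(close_job())"
```

```text
the job is handed in; nothing more can be done
None
```

Job handed in at about 28 s: the chips are swept off onto the table, the block is set back down, the leg is fully down over the cleared plate, and the screen is held upright.

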